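# Start three kitchen timers in order

### The arm

A 6-joint arm with a two-finger parallel gripper is mounted at the origin on the work surface. World frame = base frame: x ahead of the robot, y to its left, z up, the work surface at z = 0. Lengths are in mm, angles in rad, forces in N, time in s.
With the tool pointing down it reaches from about 300 to 775 mm from the base axis. Payload 14.6 kg.
Tool frame: the origin (TCP) lies midway between the tips of the shut fingers; the grasp point (between the pads) lies 19 mm behind it (grip_depth is the distance from the TCP to the grasp point, in mm); z points along the fingers, y is the direction in which the jaws open and shut (so a half turn about z gives the same grasp; the last joint's range is limited). The gripper opens to 94 mm and grips with 3 to 60 N. Pads are 16 mm wide; open, the fingers measure 119 mm over their backs; the gripper's body (75 mm by 177 mm) begins 78 mm behind the grasp point.
Start: joints at [-0.067, 0.3, 1.521, -0, 1.321, -0.067], TCP at [549.99, -0.002, 205.446] pointing down, gripper open.
Joint ranges: [-3.03, 3.03], [-0.79, 2.21], [0.23, 2.52], [-1.04, 4.18], [0, 3.07], [-2.55, 2.55]. Speed limits (rad/s): [2.22, 2.22, 2.57, 3.14, 3.14, 3.14].

### API

Orientations are given as [roll, pitch, yaw] about the fixed x, y, z axes, in that order (R = Rz(yaw) Ry(pitch) Rx(roll)).
In Python, from cell import read_state, camera, camera_info, sign_off, grip_depth gives the robot as it stands.
- The arm moves only by the tool drive_tool, never from a script. Its argument "motion" is one flat list of numbers, 4 for each row, row after row: the shift along the tool's x, y, z in mm, then the turn about the tool's z in rad. A call has 1 to 8 rows; each row shifts and turns the pose as measured when the row begins, along the tool's axes as they then stand; what a row does not reach is not made up. A row lasts 1/12 s, in which the tool goes at most 41.7 mm and 7.16 degrees, less where a joint would pass 70% of its speed; a pose out of reach is approached as far as the arm can. A call is refused whole if a number of a shift passes 41.7 or a number of a turn 0.125, either way. A call with a gripper value outside its range is refused whole. "jaw" is the closure, from 0 (fully open) to 1 (shut), set as the call begins (left out, the last holds). The fingers move at their own pace and stop on an object; "grip_force" is the grip in N (left out, the last holds). Time passes only in rows, so rows that do not move let the fingers close. It gives the time, the measured TCP pose, the force and the opening at its end, in the units of the state.
- read_state(): the state, without advancing time (a new reading comes with each control period).
- camera(name): name is "scene" or "side" or "wrist"; returns the picture (420x560x3 uint8, red, green, blue); there is no depth.
- camera_info(name): a dict with "fovy" (degrees; the focal length in pixels is half the picture's height over the tangent of half this angle, whatever the lens; pixels are square), "cx", "cy" (the principal point, pixels), "k1" (the pictures are not rectified: a ray, as slopes to the right and down, at radius r is drawn at 1 + k1 r^2 times it, then the intrinsics apply), "camera_from_world" (4x4, takes a point from world to camera coordinates). Camera axes: x right, y up, looking along -z (the intrinsics and any distortion apply to the point x, -y, -z); pixel columns grow to the right and rows downward; lengths in mm; the calibration is good to about 2 mm. A picture is of the moment at which its call begins: read the wrist's pose just before it. camera_info takes no time and is no camera call; for the wrist camera it gives the pose at the moment of the call.
- sign_off(): hands the job in, once; it reports no verdict.
The state is a dict: "clock": time; "joints": joint angles; "qd": joint speeds; "effort": joint torques, N m; "eef_pos": TCP position; "eef_rot": TCP orientation; "wrist_force": force on the tool from outside, world axes, zero at the start; "moment": the same for the moment, N m; "finger_gap": finger opening in mm.
Only numpy, scipy, OpenCV 4.12 (cv2) and the standard library are available. Lean on these libraries where they do the work, as an engineer would, in place of code of your own. Each camera call takes 0.05 s, during which the arm holds its last target. There are 200 camera calls.

### The job

The dishes for the patio have gone on, so start their timers: with a fingertip, lightly press the key on top of the tall round timer fully down, then the one on the square timer, then the one on the low round timer, in that order; each key stays down by itself. Leave the oblong timer unstarted, do not pick up or shove any of the timers, and leave the other things on the table where they are.

Things in the scene. Friction and masses are not known exactly. Their poses are not given: they have to be found in the camera images.
- tall_timer: Kitchen timer, the tall round one: upright cylinder 54 mm across, 88 mm high; white plastic, loose on the table, about 0.3 kg. Origin at the centre of its underside, z up; a small black display on its -x side. In the middle of its top is a round grey key, 38 mm across, that stands 20 mm above the top when up.
- tall_key_top (a point): Centre of the key's upper face on the tall timer; it goes down with the key.
- tall_key (a joint): How far the tall timer's key is pushed down: 0 up (all start up), 0.008 m fully down (12 mm still proud of the top). No return spring: a steady push of about 1.5 N moves it and it stays where it is left. The whole key sits on a soft rubber mount that yields 1 mm for each 1.2 N and comes back when let go, so a push of 5 to 6 N takes the key fully down with about 5 mm of give besides.
- square_timer: Kitchen timer, the square one: block 74 x 74 mm, 50 mm high; white plastic, loose on the table, about 0.3 kg. Origin at the centre of its underside, z up; a small black display on its -x side. In the middle of its top is a round grey key, 38 mm across, that stands 20 mm above the top when up.
- square_key_top (a point): Centre of the key's upper face on the square timer; it goes down with the key.
- square_key (a joint): How far the square timer's key is pushed down: 0 up (all start up), 0.008 m fully down (12 mm still proud of the top). No return spring: a steady push of about 1.5 N moves it and it stays where it is left. The whole key sits on a soft rubber mount that yields 1 mm for each 1.2 N and comes back when let go, so a push of 5 to 6 N takes the key fully down with about 5 mm of give besides.
- low_timer: Kitchen timer, the low round one: disc 82 mm across, 28 mm high; white plastic, loose on the table, about 0.3 kg. Origin at the centre of its underside, z up; a small black display on its -x side. In the middle of its top is a round grey key, 38 mm across, that stands 20 mm above the top when up.
- low_key_top (a point): Centre of the key's upper face on the low timer; it goes down with the key.
- low_key (a joint): How far the low timer's key is pushed down: 0 up (all start up), 0.008 m fully down (12 mm still proud of the top). No return spring: a steady push of about 1.5 N moves it and it stays where it is left. The whole key sits on a soft rubber mount that yields 1 mm for each 1.2 N and comes back when let go, so a push of 5 to 6 N takes the key fully down with about 5 mm of give besides.
- oblong_timer: Kitchen timer, the oblong one (the spare, to be left alone): block 44 mm (x) x 100 mm (y), 38 mm high; white plastic, loose on the table, about 0.3 kg. Origin at the centre of its underside, z up; a small black display on its -x side. In the middle of its top is a round grey key, 38 mm across, that stands 20 mm above the top when up.
- oblong_key_top (a point): Centre of the key's upper face on the oblong timer; it goes down with the key.
- oblong_key (a joint): How far the oblong timer's key is pushed down: 0 up (all start up), 0.008 m fully down (12 mm still proud of the top). No return spring: a steady push of about 1.5 N moves it and it stays where it is left. The whole key sits on a soft rubber mount that yields 1 mm for each 1.2 N and comes back when let go, so a push of 5 to 6 N takes the key fully down with about 5 mm of give besides.
- pot_lid: Blue enamel pot lid lying on the table, 184 mm across, 54 mm high with its knob; origin under its centre.
- paddle: Wooden paddle lying flat, 320 mm long, 70 mm wide, 9 mm thick, blade to its +x; origin on its underside, 140 mm from the handle's end.
- measuring_cup: Glass measuring cup, 84 mm across, 95 mm high, handle to its +y; origin under its centre.
- spoon_rest: Round ceramic spoon rest, a shallow dish 80 mm across and 20 mm high; origin under its centre.
- salt_jar: Small glass jar with a metal cap, 52 mm across, 70 mm high; origin under its centre.
There are look-alikes about, which are no part of the job. Leave any blue look-alike of the tall_timer alone.

How it is judged (in metres and radians):
On the way, in this order (a step that is already met when the one before it is completed fails the run):
1. the tall round timer's key is down, the other keys are up (value of joint tall_key above 0.006 m and value of joint each of square_key, low_key, oblong_key below 0.002 m), for 0.1 s.
2. then the square timer's key is down too, the low round timer's still up (value of joint each of tall_key, square_key above 0.006 m and value of joint each of low_key, oblong_key below 0.002 m), for 0.1 s.
3. then the low round timer's key is down too (value of joint each of tall_key, square_key, low_key above 0.006 m and value of joint oblong_key below 0.002 m), for 0.1 s.
At the end, for the whole second after the job is handed in: Keys of the tall, square and low timers over 6 of 8 mm down, the oblong one's under 2 mm; all four timers upright (0.1 rad), at rest, within 30 mm of their starts; pot lid, paddle, cup, spoon rest and salt jar within 25 mm of theirs (all of step 3 and angle between each of tall_timer, square_timer, low_timer, oblong_timer's own z axis and vertical below 0.1 rad and distance of each of tall_timer, square_timer, low_timer, oblong_timer from where it was at the start of the episode below 0.03 m and linear speed of each of tall_timer, square_timer, low_timer, oblong_timer below 0.02 m/s and distance of each of pot_lid, paddle, measuring_cup, spoon_rest, salt_jar from where it was at the start of the episode below 0.025 m); the robot touches nothing.
It fails at once if a key is pushed out of order (the square one before the tall one is down, or the low round one before the square one is down) ((value of joint square_key above 0.003 m and value of joint tall_key below 0.006 m) or (value of joint low_key above 0.003 m and value of joint square_key below 0.006 m)).
It fails at once if the oblong timer's key is pushed (over 2 mm) (value of joint oblong_key above 0.002 m).
It fails at once if a timer is pressed or pinched hard (over 15 N) (contact force between the fingers and tall_timer above 15 N or contact force between the fingers and square_timer above 15 N or contact force between the fingers and low_timer above 15 N or contact force between the fingers and oblong_timer above 15 N).
It fails at once if a timer is lifted (over 10 mm), tipped (over 0.3 rad) or shoved (over 30 mm) (height (world z) of any of tall_timer, square_timer, low_timer, oblong_timer above 0.01 m or angle between any of tall_timer, square_timer, low_timer, oblong_timer's own z axis and vertical above 0.3 rad or distance of any of tall_timer, square_timer, low_timer, oblong_timer from where it was at the start of the episode above 0.03 m).
It fails at once if another thing on the table is moved (over 25 mm) (distance of any of pot_lid, paddle, measuring_cup, spoon_rest, salt_jar from where it was at the start of the episode above 0.025 m).
It also fails if it takes over 53 s, if anything falls off the work surface, if the arm or the gripper's body presses on something with over 40 N, if the wrist force passes 120 N, or if a joint passes its speed limit or range.

## Working session

There is one attempt and no reset: what is moved stays moved. The work goes in short steps, Python scripts to look and compute and a tool call to move; the robot and the scene stay as the last step left them, time stands still between calls to the robot, and variables do not carry over. Pictures are saved under pics/ and viewed, on a budget of 10 in all, crops included, one or two more only if the job needs it, and the job is handed in when it is done.

Besides the shell and the picture viewer there is one more tool, called after "Request:" as name(argument=value, ...) on one line, values as JSON. drive_tool: Moves the arm, as the interface text tells. Its arguments: {"type":"object","properties":{"motion":{"type":"array","items":{"type":"number"}},"jaw":{"type":"number"},"grip_force":{"type":"number"}},"required":["motion"]}

```bash
mkdir -p pics; cat > h.py <<'E'
import numpy as np, cv2
from cell import *
def snap(n,f):
    i=camera_info(n); im=camera(n); cv2.imwrite(f'pics/{f}.png',im[:,:,::-1]); np.save(f'pics/{f}.npy',im)
    return i,im
def K(i):
    f=210/np.tan(np.radians(i['fovy'])/2); return np.array([[f,0,i['cx']],[0,f,i['cy']],[0,0,1.]])
def ray(i,uv):
    p=cv2.undistortPoints(np.array([[uv]],float),K(i),np.zeros(4)).ravel()
    r=p.copy()
    for _ in range(30): r=p/(1+i['k1']*(r@r))
    T=np.array(i['camera_from_world']); R=T[:3,:3]
    return -R.T@T[:3,3], R.T@np.array([r[0],-r[1],-1])
def at(i,uv,z):
    o,d=ray(i,uv); return o+d*(z-o[2])/d[2]
def proj(i,P):
    T=np.array(i['camera_from_world']); c=T[:3,:3]@np.array(P,float)+T[:3,3]
    r=np.array([c[0],-c[1]])/-c[2]; r=r*(1+i['k1']*(r@r)); k=K(i); return np.array([k[0,0]*r[0]+k[0,2],k[1,1]*r[1]+k[1,2]])
E
python3 - <<'E'
from h import *
a=snap('scene','scene1'); b=snap('side','side1')
for i,_ in (a,b): print(i['fovy'],i['k1'],ray(i,(280,210)))
s=read_state(); print(s)
E
```

```text
42.445469188152785 -0.07392472364551718 (array([1514.49358499, -468.98973371,  802.35773102]), array([-0.71238252,  0.42539727, -0.55855815]))
44.67951775810879 -0.16658518932385796 (array([ -87.88143579, -664.73358457, 1133.44615909]), array([ 0.45976472,  0.49517546, -0.73721194]))
{'clock': 0.1, 'joints': array([-6.66003567e-02,  3.00427338e-01,  1.52148191e+00, -2.66075563e-05,
        1.32070109e+00, -6.65840944e-02]), 'qd': array([ 1.03144561e-03, -1.01323409e-03, -1.45837137e-03, -3.64409024e-06,
       -1.59689622e-03, -1.03346807e-03]), 'effort': array([ 1.84928511e-03, -5.32644153e+01, -3.53284299e+01,  7.10431044e-02,
        2.34944851e-02, -7.30603051e-05]), 'eef_pos': array([5.49778484e+02, 4.65288884e-03, 2.04952285e+02]), 'eef_rot': array([-3.14057551e+00, -4.19957755e-05,  1.57078664e+00]), 'wrist_force': array([0.32025278, 0.03563024, 0.88988774]), 'moment': array([-0.01037633, -0.01960386, -0.02342204]), 'finger_gap': 94.19474964655234}
```

View pics/scene1.png

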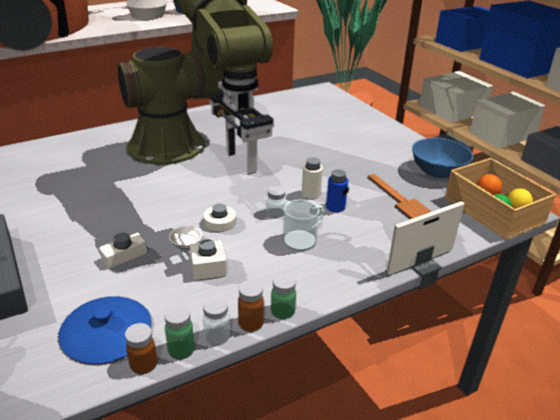

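View pics/side1.png

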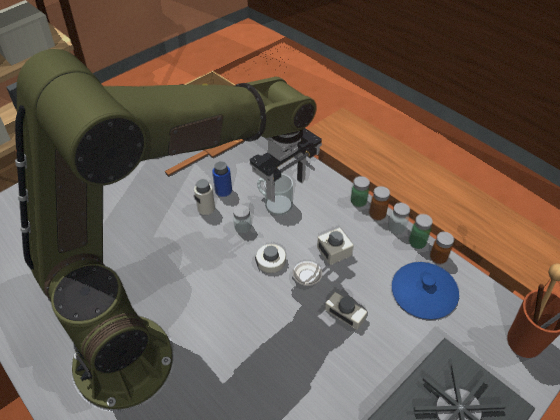

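The first pair of pictures shows these candidates:

| Object | scene px | side px |
|---|---|---|
| White tall timer | (313,178) | (205,197) |
| Blue look-alike | (337,190) | (222,180) |
| Square timer | (208,258) | (335,245) |
| Low round timer | (220,216) | (270,257) |
| Oblong timer | (122,247) | (346,310) |

The white cylinder with the grey key fits tall_timer, because the blue one is excluded by the task. I'll confirm this in one enlarged crop.

```bash
python3 - <<'E'
from h import *
A=np.load('pics/scene1.npy');B=np.load('pics/side1.npy')
def crop(im,u,v,w,h,s): return cv2.resize(im[v:v+h,u:u+w],None,fx=s,fy=s,interpolation=cv2.INTER_CUBIC)
t=[crop(A,295,150,60,66,4),crop(A,185,200,60,66,4),crop(A,190,232,60,66,4)]
b=[crop(B,185,155,60,66,4),crop(B,245,230,60,66,4),crop(B,310,215,60,66,4)]
cv2.imwrite('pics/crops.png',np.vstack([np.hstack(t),np.hstack(b)])[:,:,::-1])
I={'scene':(camera_info('scene'),),'side':(camera_info('side'),)}
for n,z,uv,uw in (('tall',108,(313,163),(203,185)),('square',70,(207,246),(335,237)),('low',48,(219,210),(270,252)),('obl',58,(122,240),(346,303)),('bluetall',100,(339,177),(221,168))):
    print(n,at(I['scene'][0],uv,z).round(),at(I['side'][0],uw,z).round())
E
```

```text
tall [476. 248. 108.] [458. 247. 108.]
square [ 629. -124.   70.] [ 615. -125.   70.]
low [482. -29.  48.] [465. -28.  48.]
obl [ 505. -281.   58.] [ 488. -280.   58.]
bluetall [557. 276. 100.] [545. 274. 100.]
```

View pics/crops.png

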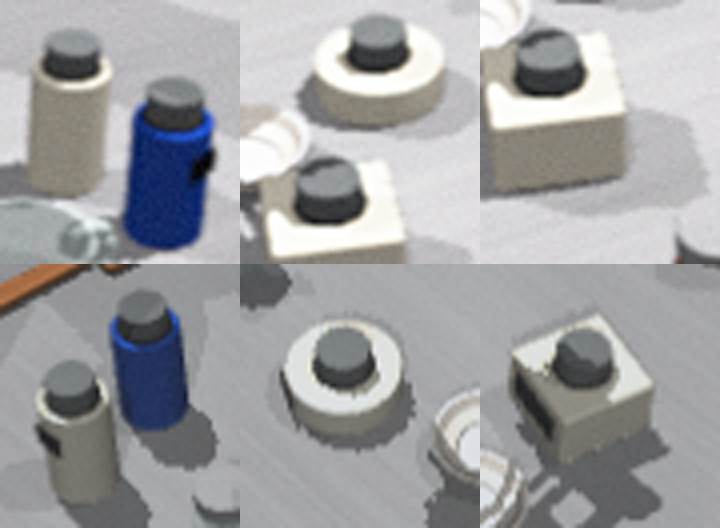

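The crop confirms the white tall timer in column 1, with the blue look-alike beside it, then the low timer and the square timer. Next I'll refine the key-top centres by triangulation.

```bash
python3 - <<'E'
from h import *
a,b=camera_info('scene'),camera_info('side')
for n,z,uv,uw in (('tall',108,(312.6,160.4),(202.6,183.4)),('square',70,(207.4,243.2),(335.9,235.9)),('low',48,(219.1,207.1),(270.4,249.4))):
    (o,d),(p,e)=ray(a,uv),ray(b,uw)
    s=np.linalg.lstsq(np.c_[d,-e],p-o,rcond=None)[0]
    print(n,at(a,uv,z).round(1),at(b,uw,z).round(1),'tri',((o+d*s[0]+p+e*s[1])/2).round(1))
w=camera_info('wrist'); print(w['fovy'],ray(w,(280,210)))
from scipy.spatial.transform import Rotation as R
print(R.from_euler('xyz',read_state()['eef_rot']).as_matrix().round(3))
E
```

```text
tall [463.3 255.1 108. ] [461.4 252.9 108. ] tri [462.3 255.1 106.8]
square [ 620.5 -119.5   70. ] [ 619.8 -123.6   70. ] tri [ 620.7 -121.2   69.4]
low [470.5 -23.8  48. ] [471.7 -22.7  48. ] tri [471.2 -23.7  48.7]
63.63256675069988 (array([549.94458676,  80.11933399, 384.63987167]), array([-0.00379432, -0.27662708, -0.9609808 ]))
[[ 0.     1.    -0.001]
 [ 1.    -0.     0.   ]
 [ 0.    -0.001 -1.   ]]
```

Request:
drive_tool(motion=[30,-10,0,0,30,-10,0,0,30,-10,0,0,30,-10,0,0,30,-10,0,0,30,-10,0,0,30,-10,0,0,30,-10,0,0], jaw=1, grip_force=5)

```text
clock: 0.77
eef_pos: [466.7, 244.6, 202.2]
eef_rot: [-3.136, 0.002, 1.562]
wrist_force: [0.9, 0.2, 0.2]
finger_gap: 44.1
```

Request:
drive_tool(motion=[10,-4,20,0,0,0,20,0,0,0,10,0,0,0,0,0,0,0,0,0,0,0,0,0])

```text
clock: 1.27
eef_pos: [459.8, 260.2, 150.7]
eef_rot: [-3.135, 0.001, 1.568]
wrist_force: [0.5, 0.4, -0.3]
finger_gap: 3.9
```

```bash
python3 - <<'E'
from h import *
s=read_state(); print(s['eef_pos'],s['eef_rot'],s['wrist_force'],s['finger_gap'])
i,im=snap('wrist','w1'); print(at(i,(280,210),108), proj(i,(462,254,108)),proj(i,s['eef_pos']))
E
```

```text
[459.78793102 260.23913451 150.73112013] [-3.13487764e+00  1.24859455e-03  1.56806713e+00] [ 0.53298987  0.40286602 -0.3497113 ] 3.887103220484944
[458.88067157 276.27758535 108.        ] [284.58680471 240.49239622] [281.02119817 257.43489708]
```

View pics/w1.png

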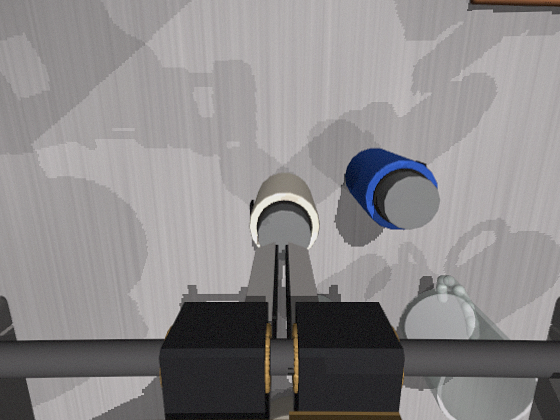

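The wrist picture shows the white timer's key at about (285,230), right under the fingertips (281,257), with the blue one at (410,200). I'll measure the key edges.

```bash
python3 - <<'E'
from h import *
im=np.load('pics/w1.npy').astype(int).mean(2); i=camera_info('wrist')
print('col285',[(v,int(im[v,285])) for v in range(186,250,2)])
for v in (226,232,238): print(v,[(u,int(im[v,u])) for u in list(range(246,268,2))+list(range(300,324,2))])
for y in (254,258): print(y,[proj(i,(462+a,y+b,108)).round(0) for a,b in ((0,19),(-19,0),(19,0))])
E
```

```text
col285 [(186, 128), (188, 129), (190, 131), (192, 154), (194, 233), (196, 213), (198, 214), (200, 136), (202, 29), (204, 57), (206, 61), (208, 66), (210, 88), (212, 137), (214, 131), (216, 134), (218, 133), (220, 129), (222, 137), (224, 130), (226, 131), (228, 131), (230, 129), (232, 129), (234, 130), (236, 129), (238, 131), (240, 132), (242, 131), (244, 120), (246, 63), (248, 64)]
226 [(246, 183), (248, 165), (250, 221), (252, 228), (254, 229), (256, 169), (258, 34), (260, 112), (262, 132), (264, 133), (266, 131), (300, 133), (302, 133), (304, 132), (306, 135), (308, 124), (310, 26), (312, 148), (314, 223), (316, 224), (318, 217), (320, 179), (322, 177)]
232 [(246, 182), (248, 178), (250, 163), (252, 228), (254, 229), (256, 218), (258, 102), (260, 131), (262, 132), (264, 130), (266, 131), (300, 133), (302, 131), (304, 133), (306, 134), (308, 135), (310, 88), (312, 214), (314, 228), (316, 228), (318, 136), (320, 179), (322, 179)]
238 [(246, 181), (248, 178), (250, 181), (252, 171), (254, 231), (256, 227), (258, 106), (260, 129), (262, 129), (264, 130), (266, 132), (300, 128), (302, 132), (304, 129), (306, 131), (308, 130), (310, 155), (312, 232), (314, 230), (316, 202), (318, 177), (320, 175), (322, 177)]
254 [array([284., 214.]), array([257., 240.]), array([311., 240.])]
258 [array([284., 209.]), array([257., 235.]), array([311., 235.])]
```

Request:
drive_tool(motion=[-3,2,10,0,0,0,10,0,0,0,8,0,0,0,4,0,0,0,0,0,0,0,0,0])

```text
clock: 1.82
eef_pos: [463.3, 255.7, 117.1]
eef_rot: [-3.138, 0.0, 1.565]
wrist_force: [1.1, -0.4, -0.5]
finger_gap: 0.5
```

Request:
drive_tool(motion=[0,0,4,0,0,0,4,0,0,0,3,0,0,0,3,0,0,0,0,0,0,0,0,0])

```text
clock: 2.32
eef_pos: [463.7, 256.0, 102.5]
eef_rot: [-3.139, -0.0, 1.566]
wrist_force: [-0.1, -0.6, 1.4]
finger_gap: 0.4
```

Request:
drive_tool(motion=[0,0,2,0,0,0,2,0,0,0,2,0,0,0,0,0,0,0,0,0])

```text
clock: 2.73
eef_pos: [463.8, 256.0, 96.6]
eef_rot: [-3.14, -0.001, 1.566]
wrist_force: [-1.2, -1.6, 4.1]
finger_gap: 0.2
```

Request:
drive_tool(motion=[0,0,1.5,0,0,0,0,0,0,0,0,0])

```text
clock: 2.98
eef_pos: [464.1, 256.2, 95.7]
eef_rot: [-3.141, -0.001, 1.566]
wrist_force: [-1.5, -1.1, 5.8]
finger_gap: 0.5
```

Request:
drive_tool(motion=[0,0,-10,0,0,0,-20,0,0,0,-30,0,-20,8,-20,0,-30,13,0,0,-36,15,0,0,-36,15,0,0,-36,15,0,0])

```text
clock: 3.65
eef_pos: [529.6, 98.1, 183.0]
eef_rot: [3.141, -0.002, 1.576]
wrist_force: [0.7, 0.4, -0.3]
finger_gap: 0.3
```

Request:
drive_tool(motion=[-36,15,0,0,-36,15,0,0,-36,15,0,0,-36,15,0,0,-30,10,0,0,0,0,0,0,0,0,0,0])

```text
clock: 4.23
eef_pos: [603.9, -91.9, 186.2]
eef_rot: [3.137, -0.002, 1.57]
wrist_force: [0.1, 0.6, 0.3]
finger_gap: 0.4
```

```bash
python3 - <<'E'
from h import *
s=read_state(); print(s['eef_pos'],s['wrist_force'])
snap('scene','scene2')
A=np.load('pics/scene2.npy');B=np.load('pics/scene1.npy')
c=lambda im:cv2.resize(im[145:215,290:360],None,fx=5,fy=5,interpolation=cv2.INTER_CUBIC)
cv2.imwrite('pics/cmp.png',np.hstack([c(B),c(A)])[:,:,::-1])
E
```

```text
[603.86503184 -91.89567364 186.23103958] [0.12543023 0.55009284 0.29775213]
```

View pics/cmp.png

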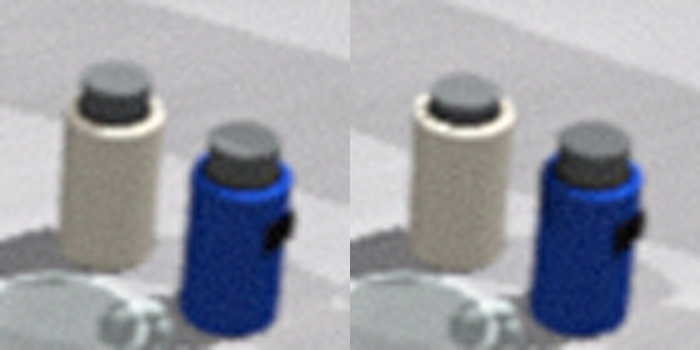

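The before and after crops show the tall key sunk (its top moved from y≈75 to y≈88), with the body in the same place. On to the square timer.

Request:
drive_tool(motion=[-15,8,20,0,-14,8,20,0,0,0,20,0,0,0,10,0,0,0,0,0,0,0,0,0])

```text
clock: 4.78
eef_pos: [620.9, -114.7, 117.5]
eef_rot: [3.134, -0.002, 1.577]
wrist_force: [0.3, -1.1, 0.8]
finger_gap: 0.8
```

```bash
python3 - <<'E'
from h import *
s=read_state(); print(s['eef_pos'],s['eef_rot'])
i,im=snap('wrist','w2')
for y in (-118,-122): print(y,[proj(i,(620+a,y+b,70)).round(0) for a,b in ((0,19),(-19,0),(19,0))])
g=im.astype(int).mean(2); print([(v,int(g[v,282])) for v in range(190,256,2)])
print([(u,int(g[240,u])) for u in range(236,330,2)])
E
```

```text
[ 620.93357749 -114.72833357  117.45530914] [ 3.13360337e+00 -1.53270322e-03  1.57698293e+00]
-118 [array([279., 209.]), array([252., 234.]), array([306., 234.])]
-122 [array([279., 214.]), array([253., 240.]), array([306., 240.])]
[(190, 215), (192, 214), (194, 215), (196, 213), (198, 217), (200, 216), (202, 212), (204, 10), (206, 33), (208, 62), (210, 58), (212, 57), (214, 109), (216, 124), (218, 121), (220, 125), (222, 122), (224, 124), (226, 122), (228, 124), (230, 122), (232, 124), (234, 121), (236, 122), (238, 121), (240, 120), (242, 123), (244, 114), (246, 64), (248, 65), (250, 67), (252, 40), (254, 41)]
[(236, 219), (238, 219), (240, 220), (242, 220), (244, 220), (246, 220), (248, 220), (250, 219), (252, 220), (254, 209), (256, 108), (258, 121), (260, 121), (262, 116), (264, 123), (266, 119), (268, 119), (270, 121), (272, 122), (274, 120), (276, 121), (278, 123), (280, 122), (282, 120), (284, 122), (286, 121), (288, 118), (290, 118), (292, 119), (294, 120), (296, 122), (298, 122), (300, 120), (302, 121), (304, 121), (306, 114), (308, 227), (310, 219), (312, 219), (314, 221), (316, 219), (318, 220), (320, 218), (322, 220), (324, 203), (326, 130), (328, 166)]
```

View pics/w2.png

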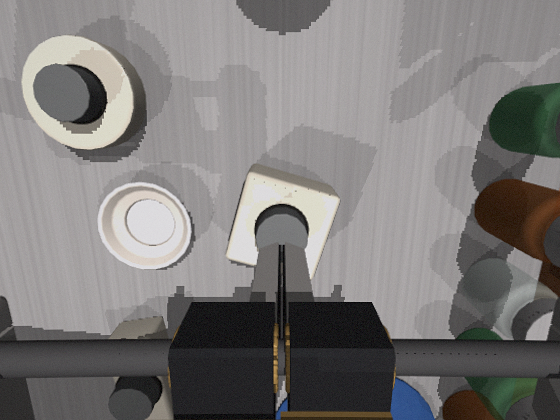

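The square key's top is at (281,240) px, which gives about (621,-122) mm. That agrees with the triangulation.

Request:
drive_tool(motion=[-4,1,10,0,-3,0,10,0,0,0,10,0,0,0,5,0,0,0,0,0,0,0,0,0])

```text
clock: 5.33
eef_pos: [623.5, -121.3, 82.3]
eef_rot: [3.129, -0.0, 1.579]
wrist_force: [-0.3, 0.0, -0.3]
finger_gap: 0.3
```

Request:
drive_tool(motion=[0,-1,5,0,0,0,5,0,0,0,4,0,0,0,4,0,0,0,0,0,0,0,0,0])

```text
clock: 5.83
eef_pos: [623.0, -121.4, 63.4]
eef_rot: [3.128, -0.0, 1.579]
wrist_force: [-0.5, -0.4, 1.3]
finger_gap: 0.5
```

Request:
drive_tool(motion=[0,0,2,0,0,0,2,0,0,0,2,0,0,0,0,0,0,0,0,0])

```text
clock: 6.25
eef_pos: [623.2, -121.5, 58.0]
eef_rot: [3.127, 0.0, 1.579]
wrist_force: [-3.7, 0.3, 5.4]
finger_gap: 0.6
```

Force is 5.4 N at 12 mm down, which means the key is fully down. Now I'll raise the tool and move to the low timer.

Request:
drive_tool(motion=[0,0,-10,0,0,0,-20,0,0,0,-25,0,10,-16,-10,0,20,-32,0,0,20,-32,0,0,20,-32,0,0,15,-20,0,0])

```text
clock: 6.92
eef_pos: [487.4, -37.1, 126.4]
eef_rot: [3.123, 0.001, 1.575]
wrist_force: [0.2, 0.1, -0.1]
finger_gap: 0.6
```

Request:
drive_tool(motion=[0,0,0,0,0,0,0,0])

```text
clock: 7.08
eef_pos: [484.6, -34.8, 128.2]
eef_rot: [3.121, 0.001, 1.577]
wrist_force: [0.5, -0.3, -0.2]
finger_gap: 0.2
```

```bash
python3 - <<'E'
from h import *
s=read_state(); print(s['eef_pos'],s['eef_rot'])
i,im=snap('wrist','w3')
snap('scene','scene3'); snap('side','side3')
for y in (-22,-26): print(y,[proj(i,(471+a,y+b,48)).round(0) for a,b in ((0,19),(-19,0),(19,0))])
def pair(n,u,v):
    c=lambda f:cv2.resize(np.load(f'pics/{n}{f}.npy')[v:v+66,u:u+70],None,fx=4,fy=4,interpolation=cv2.INTER_CUBIC)
    return np.hstack([c(1),c(3)])
q=np.vstack([pair('scene',180,225),pair('side',300,210)])
cv2.imwrite('pics/chk.png',q[:,:,::-1])
E
```

```text
[484.59672336 -34.79838938 128.18161451] [3.12142681e+00 6.38895178e-04 1.57738470e+00]
-22 [array([262., 177.]), array([238., 201.]), array([286., 201.])]
-26 [array([262., 182.]), array([238., 206.]), array([286., 206.])]
```

View pics/chk.png

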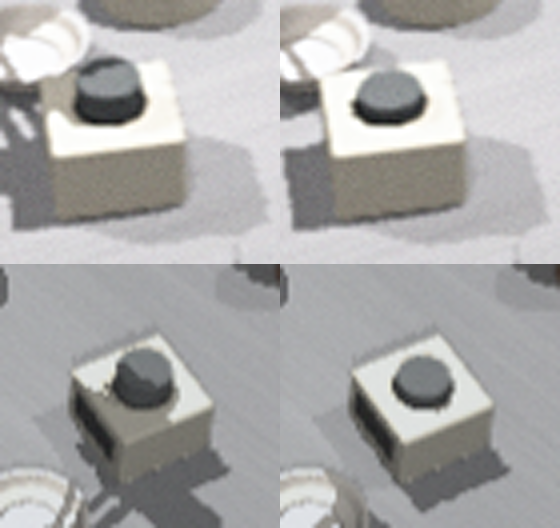

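View pics/w3.png

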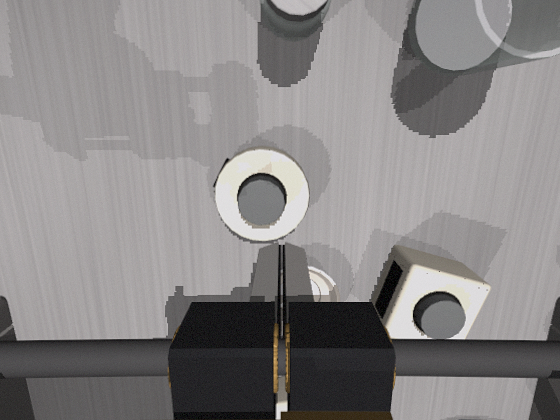

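The square key is sunk and its body hasn't moved. In the wrist view the low key's top is at (262,203), giving (471,-23.5) and agreeing with the triangulation.

Request:
drive_tool(motion=[6,-7,15,0,5,-6,20,0,0,0,20,0,0,0,10,0,0,0,0,0,0,0,0,0])

```text
clock: 7.73
eef_pos: [478.0, -27.4, 60.2]
eef_rot: [3.12, 0.001, 1.573]
wrist_force: [0.0, 0.2, 0.5]
finger_gap: 0.6
```

Request:
drive_tool(motion=[3,-5,0,0,0,-3,4,0,0,0,3,0,0,0,0,0,0,0,0,0])

```text
clock: 8.15
eef_pos: [471.3, -24.9, 55.1]
eef_rot: [3.116, 0.002, 1.572]
wrist_force: [-0.2, 0.4, 0.0]
finger_gap: 0.0
```

Request:
drive_tool(motion=[1,0,4,0,0,0,4,0,0,0,3,0,0,0,3,0,0,0,0,0,0,0,0,0])

```text
clock: 8.65
eef_pos: [472.3, -23.9, 40.2]
eef_rot: [3.115, 0.002, 1.572]
wrist_force: [0.3, 0.3, 1.1]
finger_gap: 0.5
```

Request:
drive_tool(motion=[0,0,2,0,0,0,2,0,0,0,1,0,0,0,0,0,0,0,0,0])

```text
clock: 9.07
eef_pos: [472.4, -23.9, 35.3]
eef_rot: [3.115, 0.002, 1.572]
wrist_force: [-3.3, 0.3, 4.9]
finger_gap: 0.1
```

Request:
drive_tool(motion=[0,0,0.7,0,0,0,0,0,0,0,-10,0,0,0,-20,0,0,0,-30,0,0,0,-35,0,0,0,-35,0,0,0,0,0])

```text
clock: 9.73
eef_pos: [467.7, -23.5, 171.4]
eef_rot: [3.118, 0.001, 1.572]
wrist_force: [-0.3, -0.4, 0.7]
finger_gap: 0.5
```

Request:
drive_tool(motion=[0,30,-20,0,0,30,0,0,0,30,0,0,0,0,0,0,0,0,0,0,0,0,0,0])

```text
clock: 10.23
eef_pos: [557.9, -22.9, 195.9]
eef_rot: [3.118, 0.001, 1.572]
wrist_force: [0.1, -0.5, -0.7]
finger_gap: 0.4
```

```bash
python3 - <<'E'
from h import *
print(read_state()['eef_pos'],read_state()['wrist_force'])
snap('scene','scene4'); snap('side','side4')
def pair(n,u,v,w,h):
    c=lambda f:cv2.resize(np.load(f'pics/{n}{f}.npy')[v:v+h,u:u+w],None,fx=2,fy=2,interpolation=cv2.INTER_CUBIC)
    return np.hstack([c(1),c(4)])
q=np.vstack([pair('scene',90,150,200,140),pair('side',190,150,200,160)])
cv2.imwrite('pics/end.png',q[:,:,::-1])
E
```

```text
[557.92541963 -22.9200022  195.92252907] [ 0.14917879 -0.47488412 -0.72021658]
```

View pics/end.png

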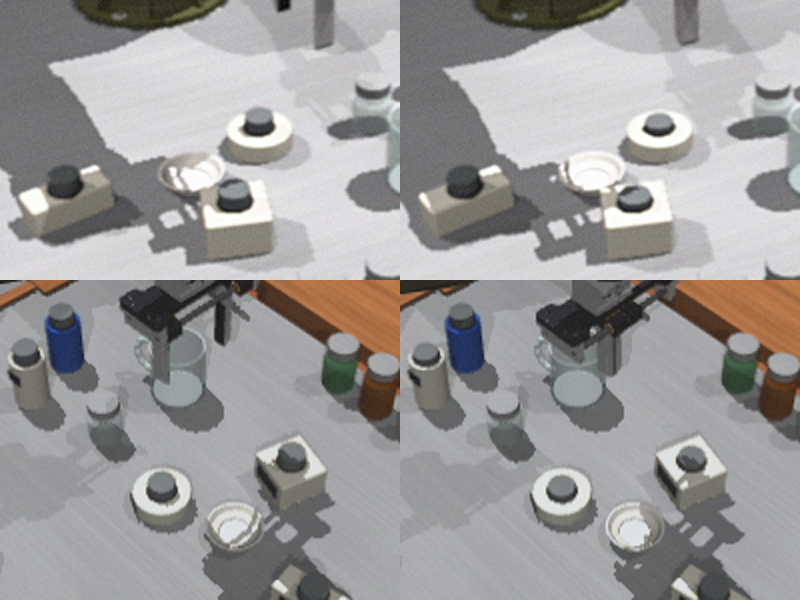

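Compared with the start, the tall, square and low keys are all sunk and the oblong key is still up. Nothing has moved and the arm is clear, so I'll hand in.

```bash
python3 -c "from cell import *; print(sign_off())"
```

```text
the job is handed in; nothing more can be done
None
```

I pressed the tall, square and low round keys in that order with the shut fingertips and handed the job in at about 10 s of the 53 s allowed. Sign-off gives no verdict, so the result rests on the checks below.

- **Presses:** each push was about 12 to 13 mm from the key's up height. The last wrist-force readings while pressing were about 5.8 N (tall), 5.4 N (square) and 4.9 N (low, before a last 0.7 mm). That fits a key fully down plus its rubber give.
- **Final pictures against the first ones:** all three keys are visibly sunk and the oblong key is still up. The timers and the other things in the crops, including the blue look-alike, are where they started, judged by eye. The final crops left out the pot lid and paddle, and the arm did not go down near either.
- **Arm:** raised clear to about 196 mm, with only noise on the wrist force.
- **Disagreements:** my first rough key positions differed by about 15 mm between the two cameras. Re-reading the pixels brought them within about 4 mm, and a close wrist look before each press agreed to within 2 to 3 mm. No check failed.

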